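# Draw the small hammer from its slanted rest and hold it poised over the blank

## Task

Draw the small metal-headed hammer out of its slanted rest and hold it poised over the brass disc that lies on the steel bench block: handle level, broad flat face (not the ball end) pointing straight down, centred over the disc and about 8 cm above it. The hammer must not touch the disc or the block; do not shift the disc, and leave the file in its own rest, the jar and the abrasive block where they are. Finish while still gripping the hammer there, steady and raised: do not put it down or let go.

Things in the scene. Friction and masses are not known exactly. Their poses are not given: they have to be found in the camera images.
- hammer: Small hammer, 200 mm, 0.24 kg, wooden handle, metal head 58 mm across: flat round 24 mm face one side, ball the other. Own frame: +y along the handle to the head (head y 75 to 100 mm), +x out of the flat face (face x 29, ball x -29), z across. At the start it stands butt down in its rest, leaning about 45 degrees away from the robot, face forward and down, ball up and back.
- hammer_face (a point): Middle of the hammer's flat face, at (29, 87, 13.5) mm in the hammer's frame.
- hammer_butt (a point): Middle of the butt end of the hammer's handle, at (1, -100, 10.3) mm in the hammer's frame.
- hammer_grip (a point): Point on the handle's axis close to the balance point, at (1, 20, 12.2) mm in the hammer's frame; grip here across z: the handle is about 15 mm wide along z and 11 mm along x, tapering from 21 x 15 mm at the butt to 11 x 8 mm at the head end.
- rest_1: Fixed wooden rest that holds the hammer: base board 135 x 70 x 12 mm with one slanted pocket, 60 mm deep, 18 x 24 mm inside, walls 6 mm, leaning 45 degrees to the rest's own +x. Origin: underside of the base, 8 mm beyond its middle along +x; z up. The handle slides out freely along the pocket, up and towards +x; it droops up to 5 degrees in the pocket.
- hammer_pocket (a point): Middle of the mouth of the hammer's pocket, 70 mm above the bench; the pocket's bottom lies 60 mm from it, down the slant.
- file: Hand file, 206 mm long, standing blade down in the other rest, its turned wooden handle (19 mm thick, no head) up. Leave it there. Own frame: +y along the file to the handle end.
- rest_2: The other wooden rest, the same outside as the first, holding the file. The two rests may have changed places.
- block: Fixed steel bench block, 89 x 89 x 23 mm; origin at the middle of its underside.
- disc: Loose brass disc (a blank), 32 mm across and 4 mm thick, lying flat on the steel block, not always in its middle. Origin: centre of its underside; z up.
- jar: Amber glass jar with a black cap, 42 mm across, 54 mm tall, a bystander; origin at the middle of its underside.
- abrasive: Small grey abrasive block, 20 x 50 x 12 mm, lying on the bench, a bystander; origin under its middle.
Mind the look-alikes: they are no part of the job. There is more than one size of the block; the job needs the larger.

How it is judged (in metres and radians):
On the way:
1. the hammer is gripped and its handle is wholly out of the pocket, off the bench (z of hammer_butt in the frame of rest_1 above 0.075 m and contact force between hammer and the fingers above 1 N), for 0.1 s.
At the end, for the whole second after the job is handed in: Only the fingers hold the hammer, still: flat face straight down within 0.2 rad (handle level), its middle within 15 mm sideways of the disc's centre and 40-120 mm above the disc's top. Disc within 8 mm, file, jar and abrasive block within 20 mm of their start (horizontal distance between hammer_face and disc below 0.015 m and z of hammer_face in the frame of disc between 0.044 and 0.124 m and angle between hammer's own x axis and vertical above 2.9416 rad and contact force between hammer and the fingers above 1 N and contact force between hammer and block below 0.1 N and contact force between hammer and disc below 0.1 N and contact force between hammer and rest_1 below 0.1 N and contact force between hammer and rest_2 below 0.1 N and contact force between hammer and file below 0.1 N and height (world z) of hammer_butt above 0.05 m and linear speed of hammer below 0.03 m/s and angular speed of hammer below 0.2 rad/s and distance of disc from where it was at the start of the episode below 0.008 m and distance of each of file, jar, abrasive from where it was at the start of the episode below 0.02 m); the arm keeps its last pose, push and grip.
It fails at once if the hammer strikes or touches the disc or the bench block (contact force between hammer and disc above 0.5 N or contact force between hammer and block above 0.5 N).
It fails at once if the disc is shifted (distance of disc from where it was at the start of the episode above 0.008 m).
It fails at once if the file, the jar or the abrasive block is displaced (distance of any of file, jar, abrasive from where it was at the start of the episode above 0.02 m).
It also fails if it takes over 35 s, if anything falls off the work surface, if the arm or the gripper's body presses on something with over 40 N, if the wrist force passes 120 N, or if a joint passes its speed limit or range.

## Robot

A 6-joint arm with a two-finger parallel gripper is mounted at the origin on the work surface; the furniture and walls round the work are solid. World frame = base frame: x ahead of the robot, y to its left, z up, the work surface at z = 0. Lengths are in m, angles in degrees, forces in N, time in s.
With the tool pointing down it reaches from about 0.375 to 0.9 m from the base axis. Payload 3.1 kg.
Tool frame: the origin (TCP) lies midway between the tips of the shut fingers; the grasp point (between the pads) lies 19 mm behind it; x points along the fingers, z is the direction in which the jaws open and shut, and the axes are right-handed (so a half turn about x gives the same grasp; the last joint's range is limited). The gripper opens to 87 mm and grips with 3 to 60 N. Pads are 19 mm wide; open, the fingers measure 117 mm over their backs; the gripper's body (75 mm by 190 mm) begins 51 mm behind the grasp point.
Start: joints at [59.272, 30.224, 82.088, -0, 67.689, -10.227], TCP at [0.219, 0.585, 0.223] pointing down, gripper open.
Joint ranges: [-176.69, 176.69], [-43.24, 126.21], [12.49, 139.97], [-82, 262], [0, 151.66], [-163.58, 163.58]. Speed limits (degrees/s): [159.86, 159.86, 180, 180, 180, 180].

## Interface

Orientations are given as a 3x3 rotation matrix whose columns are the frame's x, y, z axes.
In Python, from rig import * gives the robot as it stands.
- The arm moves only by the tool play_rows, never from a script. Its argument "rows" is a list that holds one entry, the list of rows, each a list of 7 numbers: the shift along the tool's x, y, z in m, then the turn, a rotation vector about the tool's x, y, z in degrees, then the finger opening in m, from 0 to 0.087. A call has 1 to 12 rows; each row is the pose to reach, as a shift and turn from the pose commanded when the call began, along the tool's axes at that moment; what a row does not reach only later rows make up. A row lasts 1/10 s, in which the tool goes at most 50 mm and 8.59 degrees, less where a joint would pass 70% of its speed; a pose out of reach is approached as far as the arm can. A call with a gripper value outside its range is refused whole. The fingers move at their own pace and stop on an object; the grip force is fixed at half the most. Time passes only in rows, so rows that repeat a pose let the fingers close. It gives the time, the measured TCP pose, the force and the opening at its end, in the units of the state.
- read_state(): the state, without advancing time (a new reading comes with each control period).
- capture(name): name is "scene" or "top" or "wrist"; returns a dict with "pixels" (480x640x3 uint8, red, green, blue), "intrinsics" (3x3 intrinsics, pixels), "rvec" (rotation vector, rad) and "tvec" (3), from world to camera coordinates, as OpenCV has them. Camera axes: x right, y down, z forward; pixel columns grow to the right and rows downward; lengths in m; the calibration is good to about 2 mm. A picture is of the moment at which its call begins. There is no depth.
- hand_in(): hands the job in, once; it reports no verdict.
Trained networks look in the newest picture that a camera, given by its name, has taken for a name from the list of things; names that differ only in an ending like _2 or _b are one class to them, and where a whole thing is asked for, a point or a joint stands for the part that bears it (a point fixed in the world has none). Each returns a list of dicts, best first, with "p" (0 to 1); they miss things now and then, are a little off and sometimes report something else, mostly with a low value. They report only what shows in the picture. A call takes as long as a camera call. They do not tell look-alikes from the thing itself.
- trace(camera, target): "mask" (480x640 bool, what is visible of it) and "at" ([column, row] in pixels, amid what is visible of it).
The state is a dict: "time_s": time; "joint_positions": joint angles; "qvel": joint speeds; "tau": joint torques, N m; "position": TCP position; "tcp_rot": TCP orientation; "force": force on the tool from outside, world axes, zero at the start; "moment": the same for the moment, N m; "opening": opening from 0.0 (shut) to 1.0 (fully open).
Only numpy, scipy, OpenCV 4.12 (cv2) and the standard library are available. Lean on these libraries where they do the work, as an engineer would, in place of code of your own. Each camera call takes 0.05 s, during which the arm holds its last target.

## Working session

There is one attempt and no reset: what is moved stays moved. The work goes in short steps, Python scripts to look and compute and a tool call to move; the robot and the scene stay as the last step left them, time stands still between calls to the robot, and variables do not carry over. Pictures are saved under pics/ and viewed, and the job is handed in when it is done.

Besides the shell and the picture viewer there is one more tool, called after "Call:" as name([rows], argument=value, ...), one row to a line, values as JSON. play_rows: Moves the arm, as the interface text tells. Its arguments: {"type":"object","properties":{"rows":{"type":"array"}},"required":["rows"]}

```bash
ls; mkdir -p pics
python3 - <<'E'
from rig import *
import cv2
for n in ["scene","top","wrist"]:
    c=capture(n); cv2.imwrite(f"pics/{n}0.png",c["pixels"][:,:,::-1]); print(n,c["intrinsics"],c["rvec"],c["tvec"])
s=read_state(); print(s)
E
```

```text
pics
scene [[473.05023031   0.         319.46554568]
 [  0.         473.05023031 241.99108914]
 [  0.           0.           1.        ]] [ 2.08167183 -1.11203134  0.46977262] [-0.36916335  0.31239279  0.70100255]
top [[455.65230117   0.         315.33155534]
 [  0.         455.65230117 242.80300539]
 [  0.           0.           1.        ]] [ 2.10966819 -2.14647555  0.16461055] [-0.12452605  0.51254693  1.0403117 ]
wrist [[411.56155156   0.         326.01813897]
 [  0.         411.56155156 239.74523494]
 [  0.           0.           1.        ]] [-2.40773496 -1.66924751 -0.20519341] [-0.62507322 -0.0288781   0.38982208]
{'time_s': 0.15, 'joint_positions': array([ 5.92723290e+01,  3.02680919e+01,  8.21404853e+01,  3.95410811e-04,
        6.76887158e+01, -1.02268722e+01]), 'qvel': array([ 0.07969377, -0.12439127, -0.20848043, -0.0049774 ,  0.01824162,
        0.00898727]), 'tau': array([ 9.32833245e-04, -4.40432489e+01, -1.76843226e+01,  6.33730413e-02,
        5.53009124e-02, -9.09288337e-05]), 'position': array([0.21855932, 0.58493397, 0.22177649]), 'tcp_rot': array([[-8.73137918e-04, -9.36666253e-01,  3.50222169e-01],
       [-1.45642011e-03,  3.50223123e-01,  9.36665171e-01],
       [-9.99998558e-01,  3.07767266e-04, -1.66997266e-03]]), 'force': array([ 0.24931293,  0.0981006 , -0.06163664]), 'moment': array([-0.00672808,  0.02414124,  0.05798312]), 'opening': 1.0020238274627589}
```

View pics/scene0.png

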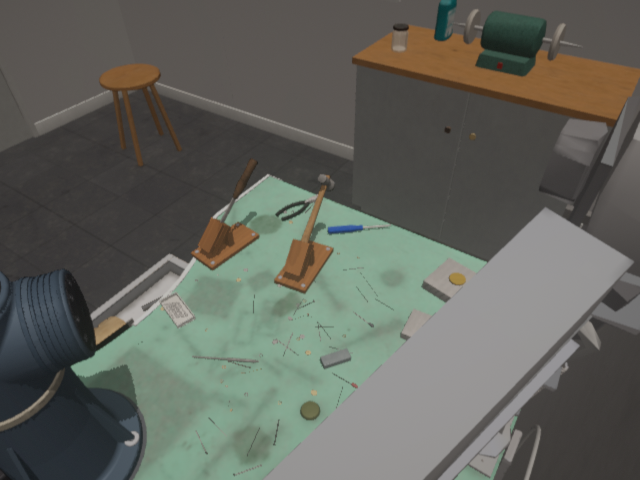

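View pics/top0.png

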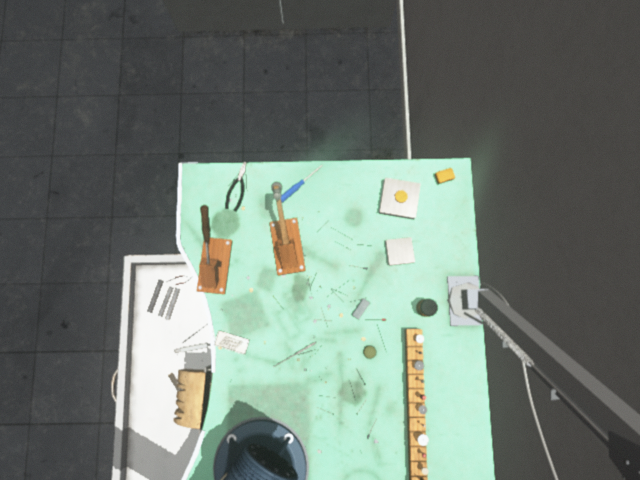

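View pics/wrist0.png

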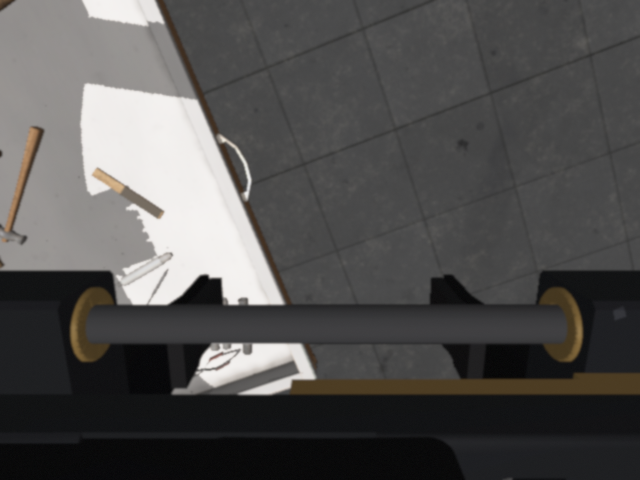

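```bash
cat > h.py <<'E'
from rig import *
import cv2, numpy as np
def cam(c):
    R=cv2.Rodrigues(np.array(c["rvec"]))[0]; t=np.array(c["tvec"]); return np.array(c["intrinsics"]),R,t
def proj(c,P):
    K,R,t=cam(c); q=(R@np.atleast_2d(P).T).T+t; q=q@K.T; return q[:,:2]/q[:,2:]
def ray(c,px):
    K,R,t=cam(c); d=R.T@np.linalg.inv(K)@np.array([px[0],px[1],1.]); return -R.T@t, d/np.linalg.norm(d)
def onz(c,px,z):
    o,d=ray(c,px); return o+d*(z-o[2])/d[2]
def tri(cs,ps):
    A=np.zeros((3,3));b=np.zeros(3)
    for c,p in zip(cs,ps):
        o,d=ray(c,p);M=np.eye(3)-np.outer(d,d);A+=M;b+=M@o
    x=np.linalg.solve(A,b); return x
E
python3 - <<'E'
from h import *
cs={n:capture(n) for n in ["scene","top"]}
for n,c in cs.items():
    print(n,proj(c,[[0,0,0],[.5,0,0],[.5,.3,0],[.5,-.3,0],[.2,.58,.22]]), ray(c,(320,240)))
    for t in ["hammer","hammer_face","hammer_butt","hammer_grip","rest_1","hammer_pocket","file","block","disc","jar","abrasive"]:
        try:
            r=trace(n,t)
            print(t,[(round(x["p"],2),np.round(x["at"],1).tolist(),int(x["mask"].sum())) for x in r[:4]])
        except Exception as e: print(t,e)
    im=c["pixels"][:,:,::-1]
    crop=im[150:310,170:490] if n=="scene" else im[150:310,170:490]
    cv2.imwrite(f"pics/{n}_crop.png",cv2.resize(crop,(800,400),interpolation=cv2.INTER_CUBIC))
E
```

```text
scene [[ 70.34689687 452.79985241]
 [277.81124582 256.01405161]
 [178.60169404 208.00253196]
 [405.76821598 317.93761114]
 [-61.63224177 150.67116832]] (array([-0.03952002, -0.4864707 ,  0.69789672]), array([ 0.60710417,  0.42373037, -0.67221805]))
hammer [(0.81, [316.6, 198.3], 491)]
hammer_face [(0.85, [316.7, 208.0], 583)]
hammer_butt [(0.86, [317.7, 200.1], 607)]
hammer_grip [(0.94, [319.1, 201.6], 531)]
rest_1 [(0.59, [222.2, 244.0], 1871), (0.57, [305.6, 262.2], 1877)]
hammer_pocket [(0.67, [301.9, 264.5], 1865)]
file [(0.86, [240.8, 180.6], 463)]
block [(0.88, [412.7, 323.9], 454), (0.77, [444.4, 278.4], 1183), (0.62, [302.6, 264.7], 1874)]
disc [(0.61, [457.4, 276.2], 182)]
jar []
abrasive [(0.66, [334.1, 361.4], 361)]
top [[260.78965098 467.29647931]
 [261.57186497 250.75271931]
 [140.48123546 252.9427134 ]
 [383.40740846 248.54925301]
 [-59.7744412  395.50468579]] (array([ 0.32994892, -0.14580287,  1.10920456]), array([ 0.17253039,  0.00112947, -0.98500355]))
hammer []
hammer_face [(0.62, [278.7, 210.5], 463)]
hammer_butt [(0.97, [281.2, 209.7], 401)]
hammer_grip [(0.93, [279.5, 206.6], 440), (0.44, [358.6, 312.5], 159)]
rest_1 [(0.96, [289.7, 247.9], 1368), (0.91, [215.3, 264.7], 1498), (0.38, [205.0, 227.2], 353)]
hammer_pocket [(0.98, [287.5, 249.4], 1426)]
file [(0.57, [205.0, 223.9], 302)]
block [(0.85, [401.8, 252.2], 707), (0.81, [399.3, 200.4], 1190), (0.54, [279.3, 212.2], 476)]
disc [(0.71, [400.2, 201.5], 1263), (0.42, [399.4, 195.8], 122)]
jar [(0.74, [427.6, 308.1], 277)]
abrasive [(0.75, [363.2, 307.8], 212)]
```

```bash
ls pics
```

```text
scene0.png
scene_crop.png
top0.png
top_crop.png
wrist0.png
```

View pics/scene_crop.png

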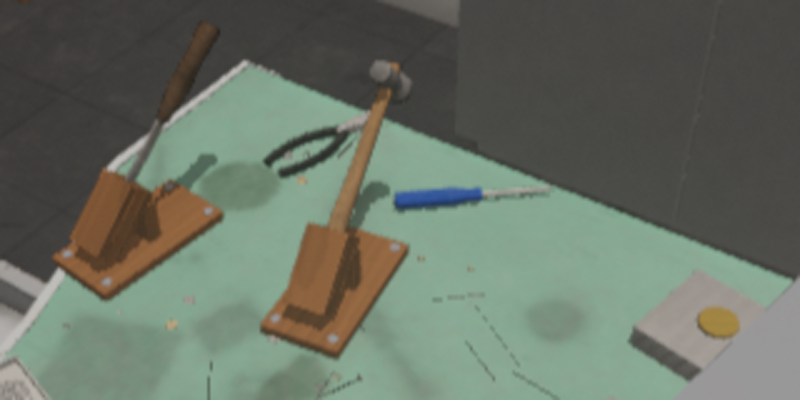

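View pics/top_crop.png

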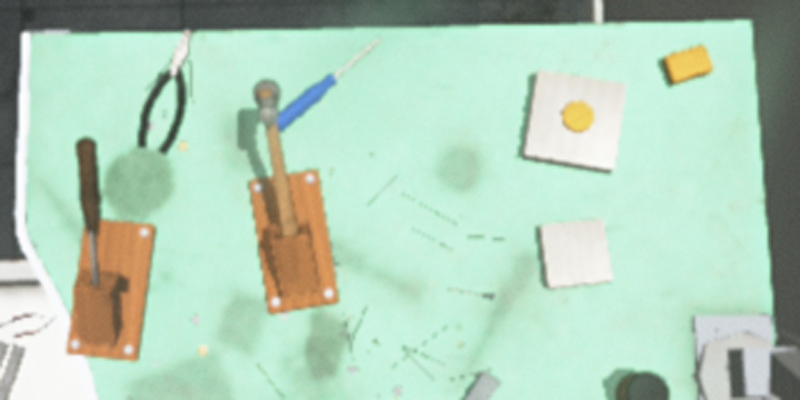

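Run:
```python
from h import *
S=capture("scene");T=capture("top")
f=lambda p:(170+(p[0]+.5)/2.5-.5,150+(p[1]+.5)/2.5-.5)
tp=dict(FR=(312,178),NR=(328,293),NL=(275,301),FL=(257,187))
sp=dict(FR=(395,247),NR=(333,338),NL=(270,328))
for k in tp: print(k,"top",onz(T,f(tp[k]),.012).round(4), "scene",onz(S,f(sp[k]),.012).round(4) if k in sp else "")
P={k:onz(T,f(tp[k]),.012) for k in tp}
for a,b in(("NR","FR"),("NL","FL")):
    d=P[b]-P[a];print(np.degrees(np.arctan2(d[1],d[0])),np.linalg.norm(d))
P={k:onz(S,f(sp[k]),.012) for k in sp}
d=P["FR"]-P["NR"];print('s',np.degrees(np.arctan2(d[1],d[0])),np.linalg.norm(d))
# disc
for n,c in(("top",T),("scene",S)):
    for r in trace(n,"disc"): print(n,r["p"],r["at"],r["mask"].sum(),onz(c,r["at"],.027).round(4))
print("disc by eye",onz(T,f((578,116)),.027),onz(S,f((718,322)),.027))
for r in trace("top","jar"):print("jar",onz(T,r["at"],.05))
# disc colour segmentation
for n,c in(("top",T),("scene",S)):
    h=cv2.cvtColor(c["pixels"],cv2.COLOR_RGB2HSV); m=cv2.inRange(h,(15,120,90),(30,255,255))
    k,l,st,ce=cv2.connectedComponentsWithStats(m)
    for i in range(1,k):
        if st[i,4]>40: print(n,st[i],ce[i],onz(c,ce[i],.027).round(4))
for n,c,b in(("scene",S,(300,165,350,265)),("top",T,(255,170,315,280))):
    im=c["pixels"][b[1]:b[3],b[0]:b[2],::-1]; k=min(800//im.shape[1],600//im.shape[0])
    cv2.imwrite(f"pics/{n}_h.png",cv2.resize(im,None,fx=k,fy=k,interpolation=cv2.INTER_CUBIC)); print(n,k)
```

```text
FR top [ 0.5711 -0.0826  0.012 ] scene [ 0.5667 -0.0827  0.012 ]
NR top [ 0.4569 -0.0971  0.012 ] scene [ 0.4536 -0.0994  0.012 ]
NL top [ 0.45   -0.0457  0.012 ] scene [ 0.4348 -0.0516  0.012 ]
FL top [ 0.563  -0.0283  0.012 ] scene 
7.257252076298138 0.11512525371513327
8.750936376677815 0.11438830790670833
s 8.364859740243203 0.1143815021519429
top 0.71 [401.1, 195.6] 107 [ 0.626  -0.3448  0.027 ]
scene 0.53 [457.1, 276.4] 199 [ 0.6248 -0.3442  0.027 ]
disc by eye [ 0.62475297 -0.34421911  0.027     ] [ 0.61938694 -0.34602024  0.027     ]
jar [ 0.35134241 -0.39237957  0.05      ]
jar [0.54973868 0.1258192  0.05      ]
top [436 169  18  14 183] [444.50819672 175.36065574] [ 0.6752 -0.4537  0.027 ]
top [395 191  12  11 100] [400.69 196.06] [ 0.6249 -0.3437  0.027 ]
top [282 220  10  25  58] [286.63793103 234.96551724] [ 0.5334 -0.0641  0.027 ]
top [274 242   6  18  41] [276.92682927 249.56097561] [ 0.4981 -0.0405  0.027 ]
top [407 339  20 141 881] [414.90805902 413.41430193] [ 0.1179 -0.3518  0.027 ]
scene [ 355   26  285   94 9928] [512.80640612  72.64031023] [ 1.6241 -0.1374  0.027 ]
scene [100  64  59  25 841] [128.87633769  77.28656361] [0.8957 0.9542 0.027 ]
scene [315 186  11  25  66] [320.01515152 197.54545455] [0.6887 0.0193 0.027 ]
scene [450 273  15  12 138] [457.01449275 278.57971014] [ 0.6193 -0.3463  0.027 ]
scene 6
top 5
```

View pics/scene_h.png

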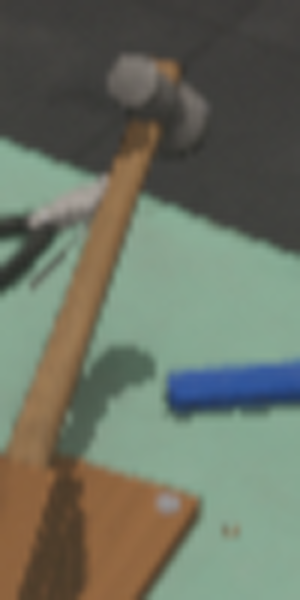

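View pics/top_h.png

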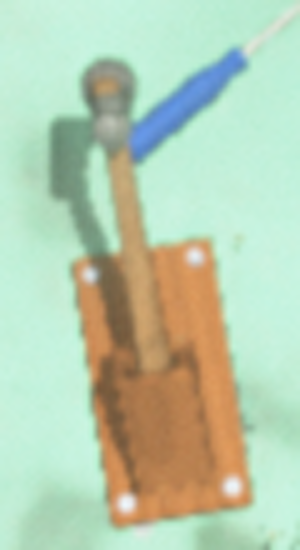

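Run:
```python
from h import *
S=capture("scene");T=capture("top")
s=lambda p:(300+(p[0]+.5)/6-.5,165+(p[1]+.5)/6-.5)
t=lambda p:(255+(p[0]+.5)/5-.5,170+(p[1]+.5)/5-.5)
for k,a,b in(("mouth",(33,455),(152,365)),("neck",(140,145),(118,152)),("tip",(165,68),(107,88)),("ball",(132,80),(110,128)),("facemid",(188,122),(107,78))):
    x=tri([S,T],[s(a),t(b)]);print(k,x.round(4),"res",(proj(S,x)-s(a)).round(1),(proj(T,x)-t(b)).round(1))
# plane: hammer line fit by model overlay
from scipy.optimize import least_squares
obsS=[s((33,455)),s((140,145))];obsT=[t((152,365)),t((118,152))]
def linedist(c,p0,u,obs):
    a,b=proj(c,[p0,p0+.15*u]);n=np.array([-(b-a)[1],(b-a)[0]]);n/=np.linalg.norm(n);return [(np.array(o)-a)@n for o in obs]
def f(q):
    psi,el=q[2],q[3];u=np.array([np.cos(psi)*np.cos(el),np.sin(psi)*np.cos(el),np.sin(el)])
    p0=np.array([q[0],q[1],.07]);return linedist(S,p0,u,obsS)+linedist(T,p0,u,obsT)
r=least_squares(f,[.53,-.06,.1,.78]);q=r.x;print(q[:2],np.degrees(q[2:]),r.fun.round(2))
```

```text
mouth [ 0.5088 -0.0652  0.0701] res [[-1.1  0.1]] [[ 0.7 -0.6]]
neck [ 0.5906 -0.0553  0.1418] res [[-0.4  0.1]] [[ 0.3 -0.2]]
tip [ 0.6143 -0.0511  0.1573] res [[ 0.2 -0. ]] [[-0.2  0.1]]
ball [ 0.5937 -0.0527  0.1652] res [[ 0.6 -0.1]] [[-0.4  0.3]]
facemid [ 0.6293 -0.049   0.1253] res [[-0.4  0.1]] [[ 0.3 -0.2]]
[ 0.52480467 -0.0608221 ] [ 5.63138628 44.97247274] [-0. -0.  0.  0.]
```

```bash
cat >> h.py <<'E'
from scipy.spatial.transform import Rotation as Ro
def toolR(psi,down):
    """tool x: heading psi, pitched down deg below horizontal; z left"""
    a,d=np.radians([psi,down]); f=np.array([np.cos(a),np.sin(a),0]);l=np.array([-np.sin(a),np.cos(a),0]);up=np.array([0,0,1.])
    x=np.cos(d)*f-np.sin(d)*up; return np.stack([x,np.cross(l,x),l],1)
def rel(R,p,R0=None,p0=None):
    if R0 is None: s=read_state();R0=np.array(s["tcp_rot"]);p0=np.array(s["position"])
    return (R0.T@(np.array(p)-p0)).round(4).tolist(),Ro.from_matrix(R0.T@R).as_rotvec(degrees=True).round(2).tolist()
E
python3 - <<'E'
from h import *
R=toolR(7.5,50); g=np.array([.5536,-.0585,.106]); p=g-.10*R[:,0]
print(rel(R,[.40,.10,.40]),p,rel(R,p), rel(R,p,R,[.40,.10,.40]))
E
```

```text
([-0.1775, -0.3397, -0.3912], [-26.84, -9.77, -39.19]) [ 0.48987115 -0.06689006  0.18260444] ([0.0399, -0.4823, -0.5161], [-26.84, -9.77, -39.19]) ([0.2098, 0.0882, -0.1772], [0.0, 0.0, 0.0])
```

Call:
play_rows([
  [[-0.1775,-0.15,-0.1,0,0,0,0.087],[-0.1775,-0.15,-0.1,0,0,0,0.087],[-0.1775,-0.15,-0.1,0,0,0,0.087],[-0.1775,-0.15,-0.1,0,0,0,0.087],[-0.1775,-0.3397,-0.3912,-26.84,-9.77,-39.19,0.087],[-0.1775,-0.3397,-0.3912,-26.84,-9.77,-39.19,0.087],[-0.1775,-0.3397,-0.3912,-26.84,-9.77,-39.19,0.087],[-0.1775,-0.3397,-0.3912,-26.84,-9.77,-39.19,0.087],[-0.1775,-0.3397,-0.3912,-26.84,-9.77,-39.19,0.087],[-0.1775,-0.3397,-0.3912,-26.84,-9.77,-39.19,0.087],[-0.1775,-0.3397,-0.3912,-26.84,-9.77,-39.19,0.087],[-0.1775,-0.3397,-0.3912,-26.84,-9.77,-39.19,0.087]],
])

```text
time_s: 2.9
position: [0.386, 0.1467, 0.393]
tcp_rot: [[0.625, -0.77, -0.128], [0.084, -0.097, 0.992], [-0.776, -0.63, 0.005]]
force: [0.2, -0.7, -0.2]
opening: 0.998
```

Run:
```python
from h import *
R=toolR(7.5,50); g=np.array([.5536,-.0585,.106]); p=g-.10*R[:,0]
print(rel(R,p), read_state()["position"])
```

```text
([0.2102, 0.0733, -0.2262], [-0.27, 0.12, -0.92]) [0.38600428 0.14674516 0.39297414]
```

Call:
play_rows([
  [[0.07,0.025,-0.13,-0.27,0.12,-0.92,0.087],[0.07,0.025,-0.13,-0.27,0.12,-0.92,0.087],[0.07,0.025,-0.13,-0.27,0.12,-0.92,0.087],[0.21,0.073,-0.226,-0.27,0.12,-0.92,0.087],[0.21,0.073,-0.226,-0.27,0.12,-0.92,0.087],[0.21,0.073,-0.226,-0.27,0.12,-0.92,0.087],[0.21,0.073,-0.226,-0.27,0.12,-0.92,0.087],[0.21,0.073,-0.226,-0.27,0.12,-0.92,0.087],[0.21,0.073,-0.226,-0.27,0.12,-0.92,0.087],[0.21,0.073,-0.226,-0.27,0.12,-0.92,0.087]],
])

```text
time_s: 3.9
position: [0.5166, -0.0263, 0.2597]
tcp_rot: [[0.587, -0.803, -0.102], [0.053, -0.087, 0.995], [-0.808, -0.589, -0.009]]
force: [-0.6, -0.3, -0.9]
opening: 1.0
```

Run:
```python
from h import *
for n in ["scene","top","wrist"]:
    c=capture(n); im=c["pixels"][:,:,::-1].copy()
    R=toolR(7.5,50); u=-R[:,1]; g=np.array([.5536,-.0585,.106])
    for P in (g,g+.08*u,g-.06*u):
        q=proj(c,P)[0]; cv2.circle(im,tuple(int(round(v)) for v in q),3,(0,0,255),1); print(n,q)
    if n!="wrist": im=cv2.resize(im[150:310,170:490],(800,400))
    cv2.imwrite(f"pics/{n}1.png",im)
```

```text
scene [313.67059782 213.22941748]
scene [327.07484693 175.71561396]
scene [303.51651801 241.64713429]
top [281.41673074 219.76362037]
top [275.5407578  187.27812923]
top [285.52853724 242.49586493]
wrist [276.36965348 140.05989501]
wrist [280.49536837 248.47384618]
wrist [273.00546417  51.65702013]
```

View pics/wrist1.png

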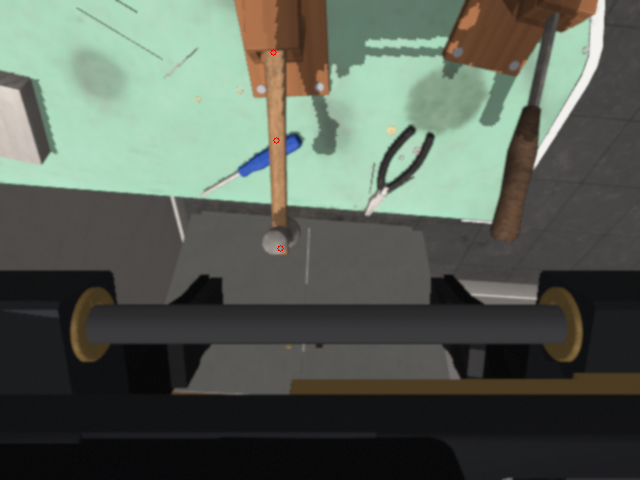

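View pics/scene1.png

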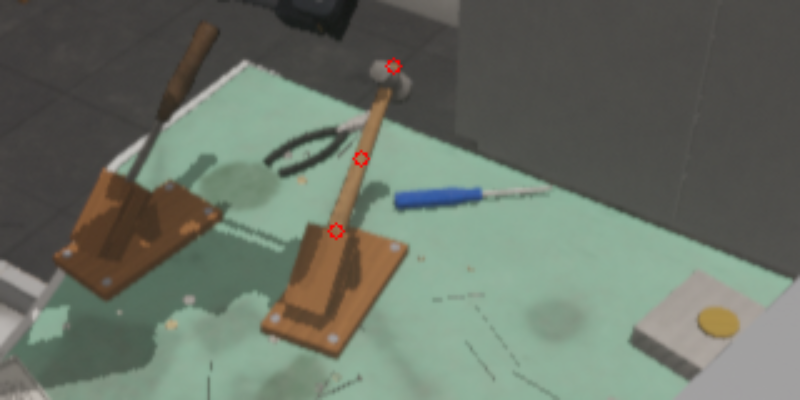

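View pics/top1.png

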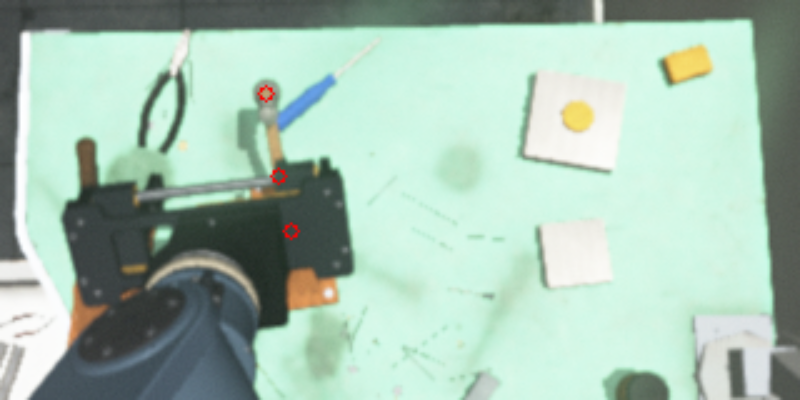

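Run:
```python
from h import *
R=toolR(7.5,50); g=np.array([.5536,-.0585,.106]); p=g-.08*R[:,0]
print(rel(R,p), read_state()["position"], read_state()["qvel"].round(2),read_state()["joint_positions"])
```

```text
([0.0651, 0.0681, -0.0378], [-1.01, -1.34, -3.93]) [ 0.51526655 -0.02517748  0.25968696] [ 0.4  -1.25  1.58  0.05  0.4  -0.07] [ -26.20537027   10.2206699   121.62411361   49.03396377   24.03575921
 -163.52302538]
```

```bash
cat >> h.py <<'E'
def fk(q,L=None):
    q=np.radians(q); Rz=lambda a:Ro.from_euler('z',a).as_matrix(); Ry=lambda a:Ro.from_euler('y',a).as_matrix()
    A=Rz(q[0]);B=A@Ry(q[1]);C=B@Ry(q[2]);D=C@Rz(q[3])@Ry(q[4]);E=D@Rz(q[5])
    R=np.stack([E[:,2],E[:,1],-E[:,0]],1)
    if L is None:return R
    h,a,d,L2,L3,L6,e=L
    return R, A@[a,d,h]+B@[0,0,L2]+C@[e,0,L3]+D@[0,0,L6]
E
python3 - <<'E'
from h import *
import rig; print([n for n in dir(rig) if n[0]!='_'])
s=read_state();q=s["joint_positions"];print(q.round(3).tolist(),s["position"].round(5).tolist());print((fk(q)-s["tcp_rot"]).round(3))
print(fk([59.2723,30.268,82.14,0,67.6887,-10.2269]).round(3))
E
```

```text
['PlanningError', 'capture', 'hand_in', 'read_state', 'trace']
[-26.205, 10.221, 121.624, 49.034, 24.036, -163.523] [0.51527, -0.02518, 0.25969]
[[-0.  0.  0.]
 [-0.  0. -0.]
 [-0.  0. -0.]]
[[-0.001 -0.937  0.35 ]
 [-0.001  0.35   0.937]
 [-1.     0.    -0.002]]
```

Run:
```python
from h import *
print(rel(toolR(7.5,80),[.48,-.03,.30]))
```

```text
([-0.0535, 0.005, -0.0015], [-1.33, -1.05, 26.07])
```

Call:
play_rows([
  [[-0.0535,0.005,-0.0015,-1.33,-1.05,26.07,0.087],[-0.0535,0.005,-0.0015,-1.33,-1.05,26.07,0.087],[-0.0535,0.005,-0.0015,-1.33,-1.05,26.07,0.087],[-0.0535,0.005,-0.0015,-1.33,-1.05,26.07,0.087],[-0.0535,0.005,-0.0015,-1.33,-1.05,26.07,0.087],[-0.0535,0.005,-0.0015,-1.33,-1.05,26.07,0.087],[-0.0535,0.005,-0.0015,-1.33,-1.05,26.07,0.087]],
])

```text
time_s: 4.75
position: [0.4779, -0.029, 0.299]
tcp_rot: [[0.171, -0.977, -0.131], [0.024, -0.129, 0.991], [-0.985, -0.173, 0.002]]
force: [0.3, 1.1, 0.1]
opening: 0.998
```

Run:
```python
from h import *
from scipy.optimize import least_squares
s=read_state();q=s["joint_positions"];print(q.round(3).tolist(),s["position"].round(5).tolist(),s["qvel"].round(2))
D=[([59.2723,30.268,82.14,0,67.6887,-10.2269],[0.21855932, 0.58493397, 0.22177649]),([-26.205, 10.221, 121.624, 49.034, 24.036, -163.523],[0.51527, -0.02518, 0.25969]),(q,s["position"])]
f=lambda L:np.concatenate([fk(a,L)[1]-b for a,b in D])
for e0 in(0,):
    r=least_squares(f,[.3,0,.1,.4,.4,.25,0.],x_scale=.1);print(r.x.round(4),r.fun.round(5))
r=least_squares(lambda L:f(np.r_[L,0]),[.3,0,.1,.4,.4,.25]);print(r.x.round(4),r.fun.round(5))
```

```text
[-19.954, 9.187, 103.213, 5.435, 58.919, -119.917] [0.47787, -0.02904, 0.29902] [-0.39 -0.02 -0.07 -0.43  0.15  0.43]
[0.2742 0.     0.111  0.588  0.3917 0.3054 0.1141] [ 0.  0.  0.  0.  0. -0. -0.  0. -0.]
[0.0806 0.009  0.1181 0.6019 0.3278 0.2503] [-0.00587  0.0041   0.00341  0.00668 -0.01422 -0.00771 -0.01112  0.00688
  0.0043 ]
```

```bash
cat >> h.py <<'E'
LL=[0.2742,0,0.111,0.588,0.3917,0.3054,0.1141]
from scipy.optimize import least_squares as _ls
def ik(R,p,q0):
    def f(q):
        Q,x=fk(q,LL); return np.r_[(x-p)*10,Ro.from_matrix(Q.T@R).as_rotvec()]
    r=_ls(f,q0,x_scale=10.); return r.x.round(1),np.abs(r.fun).max().round(4)
E
python3 - <<'E'
from h import *
q=read_state()["joint_positions"]
g=np.array([.5536,-.0585,.106])
u=-toolR(7.5,50)[:,1]
for dn in (50,60,65,70):
    R=toolR(7.5,dn)
    for b in (.10,.05,-.019):
        print(dn,b,*ik(R,g-b*R[:,0],q))
    print("lifted",*ik(R,g+.019*R[:,0]+.10*np.array([.70,.09,.70]),q))
    for psi in (7.5,-20,-40):
        a=np.radians(psi);hd=np.array([np.cos(a),np.sin(a),0])
        gp=np.array([.623,-.345,.136])-.067*hd; Rf=toolR(psi,dn+40); print("final",psi,*ik(Rf,gp+.019*Rf[:,0],[-40,15,100,0,65,-120]))
E
```

```text
50 0.1 [ -38.4   22.1  132.1   98.6   27.8 -228.1] 0.0
50 0.05 [ -34.2   29.7  130.   113.2   27.7 -240.2] 0.0
50 -0.019 [-29.5  38.7 125.6 -53.5 -28.8 -70.2] 0.0
lifted [ -23.8   30.5  114.    90.5   19.5 -205.5] 0.0
final 7.5 [ -42.1   39.9   81.9    0.    58.3 -139.6] 0.0
final -20 [ -39.8   39.    84.     0.    57.  -109.8] 0.0
final -40 [-37.7  39.   83.9   0.   57.1 -87.7] 0.0
60 0.1 [ -31.4   18.4  122.3   51.6   23.6 -174.1] 0.0
60 0.05 [ -28.9   25.5  121.6   66.1   18.9 -187.5] 0.0
60 -0.019 [ -26.    34.9  119.4   89.9   16.  -209.7] 0.0
lifted [ -21.2   29.3  107.4   41.1   21.5 -154.4] 0.0
final 7.5 [ -39.    42.8   75.7   -7.8   68.6 -133.2] 0.0
final -20 [ -38.4   42.6   76.2   -3.3   70.7 -107. ] 0.0
final -40 [-37.9  42.6  76.2   0.4  71.2 -88. ] 0.0
65 0.1 [ -28.3   18.2  117.4   32.4   27.5 -152.6] 0.0
65 0.05 [ -26.5   24.9  117.4   40.4   21.4 -159.9] 0.0
65 -0.019 [ -24.3   34.   116.    57.4   15.3 -175.9] 0.0
lifted [ -20.    29.3  103.9   25.8   26.7 -138.6] 0.0
final 7.5 [ -37.5   44.6   72.6  -11.    73.9 -130.9] 0.0
final -20 [ -37.8   44.7   72.3   -4.6   77.3 -106.2] 0.0
final -40 [-38.   44.7  72.3   0.5  78.  -88.1] 0.0
70 0.1 [ -25.6   18.8  112.5   19.9   33.4 -138.3] 0.0
70 0.05 [ -24.4   24.9  113.1   23.6   26.8 -141.6] 0.0
70 -0.019 [ -22.8   33.6  112.6   31.8   19.1 -149.2] 0.0
lifted [ -18.8   29.8  100.3   16.2   32.9 -128.7] 0.0
final 7.5 [ -36.2   46.5   69.4  -13.9   79.1 -129.3] 0.0
final -20 [ -37.2   46.9   68.5   -5.8   83.8 -105.6] 0.0
final -40 [-38.   46.9  68.5   0.7  84.6 -88.2] 0.0
```

Call:
play_rows([
  [[0,0,0,8,0,0,0.087],[0,0,0,16,0,0,0.087],[0,0,0,24,0,0,0.087],[0,0,0,32,0,0,0.087],[0,0,0,40,0,0,0.087],[0,0,0,48,0,0,0.087],[0,0,0,56,0,0,0.087],[0,0,0,64,0,0,0.087],[0,0,0,72,0,0,0.087],[0,0,0,80,0,0,0.087],[0,0,0,88,0,0,0.087],[0,0,0,90,0,0,0.087]],
])

```text
time_s: 5.95
position: [0.4781, -0.0297, 0.2992]
tcp_rot: [[0.171, -0.126, 0.977], [0.024, 0.992, 0.124], [-0.985, 0.002, 0.173]]
force: [-0.3, -0.3, -1.3]
opening: 0.998
```

Call:
play_rows([
  [[0,0,0,8,0,0,0.087],[0,0,0,16,0,0,0.087],[0,0,0,24,0,0,0.087],[0,0,0,32,0,0,0.087],[0,0,0,40,0,0,0.087],[0,0,0,48,0,0,0.087],[0,0,0,56,0,0,0.087],[0,0,0,64,0,0,0.087],[0,0,0,72,0,0,0.087],[0,0,0,80,0,0,0.087],[0,0,0,88,0,0,0.087],[0,0,0,90,0,0,0.087]],
])

```text
time_s: 7.15
position: [0.4781, -0.0297, 0.2992]
tcp_rot: [[0.171, 0.977, 0.126], [0.024, 0.124, -0.992], [-0.985, 0.173, -0.002]]
force: [0.2, 0.4, -0.5]
opening: 0.997
```

```bash
cat >> h.py <<'E'
FL=np.diag([1.,-1,-1])
E
python3 - <<'E'
from h import *
s=read_state();print(s["joint_positions"].round(2),s["position"],s["tcp_rot"].round(3))
R=toolR(7.5,50)@FL;g=np.array([.5536,-.0585,.106])
for b in(.12,.09,.05,-.019):
    p=g-b*R[:,0]; print(b,p,rel(R,p),ik(R,p,[-38,22,130,98,28,-48]))
E
```

```text
[-20.01   9.19 103.18   5.41  58.92  60.29] [ 0.47811779 -0.02973842  0.29920754] [[ 0.171  0.977  0.126]
 [ 0.024  0.124 -0.992]
 [-0.985  0.173 -0.002]]
0.12 [ 0.47712538 -0.06856807  0.19792533] ([0.0987, -0.0233, 0.0386], [-0.26, 0.01, 30.04]) (array([-40.3,  18.9, 132.7,  91.8,  28.5, -42.2]), np.float64(0.0))
0.09 [ 0.49624404 -0.06605106  0.174944  ] ([0.1246, -0.0083, 0.0385], [-0.26, 0.01, 30.04]) (array([-37.5,  23.7, 131.8, 101.9,  27.7, -50.8]), np.float64(0.0))
0.05 [ 0.52173558 -0.06269503  0.14430222] ([0.1593, 0.0117, 0.0385], [-0.26, 0.01, 30.04]) (array([-34.2,  29.7, 130. , 113.2,  27.7, -60.2]), np.float64(0.0))
-0.019 [ 0.56570848 -0.05690589  0.09144516] ([0.219, 0.0463, 0.0384], [-0.26, 0.01, 30.04]) (array([-29.5,  38.7, 125.6, 126.5,  28.8, -70.2]), np.float64(0.0))
```

Call:
play_rows([
  [[0.06,-0.01,0.0385,-0.13,0,15,0.087],[0.06,-0.01,0.0385,-0.13,0,15,0.087],[0.06,-0.01,0.0385,-0.13,0,15,0.087],[0.1246,-0.0083,0.0385,-0.26,0,30,0.087],[0.1246,-0.0083,0.0385,-0.26,0,30,0.087],[0.1246,-0.0083,0.0385,-0.26,0,30,0.087],[0.1246,-0.0083,0.0385,-0.26,0,30,0.087],[0.1246,-0.0083,0.0385,-0.26,0,30,0.087],[0.1246,-0.0083,0.0385,-0.26,0,30,0.087],[0.1246,-0.0083,0.0385,-0.26,0,30,0.087],[0.1246,-0.0083,0.0385,-0.26,0,30,0.087]],
])

```text
time_s: 8.25
position: [0.4959, -0.0662, 0.1748]
tcp_rot: [[0.634, 0.762, 0.131], [0.084, 0.101, -0.991], [-0.769, 0.64, -0.0]]
force: [0.1, -0.3, 0.2]
opening: 0.998
```

Run:
```python
from h import *
s=read_state();print(s["joint_positions"].round(2),s["position"],s["qvel"].round(1))
R=toolR(7.5,50)@FL;g=np.array([.5536,-.0585,.106])
for b in(.09,.05,-.019):
    p=g-b*R[:,0]; print(b,rel(R,p))
for n in ["scene","top","wrist"]:
    c=capture(n); im=c["pixels"][:,:,::-1].copy()
    u=R[:,1]
    for P in (g,g+.08*u,g-.06*u):
        q=proj(c,P)[0]; cv2.circle(im,tuple(int(round(v)) for v in q),3,(0,0,255),1)
    if n!="wrist": im=cv2.resize(im[150:310,170:490],(800,400))
    cv2.imwrite(f"pics/{n}2.png",im)
```

```text
[-37.49  23.59 131.66 101.09  27.48 -50.02] [ 0.49587529 -0.06620572  0.17478897] [ 0.7 -1.2 -2.1 -3.8  1.2  4. ]
0.09 ([0.0001, 0.0004, -0.0001], [0.01, -0.04, 0.23])
0.05 ([0.0401, 0.0006, -0.0001], [0.01, -0.04, 0.23])
-0.019 ([0.1091, 0.0008, -0.0], [0.01, -0.04, 0.23])
```

View pics/wrist2.png

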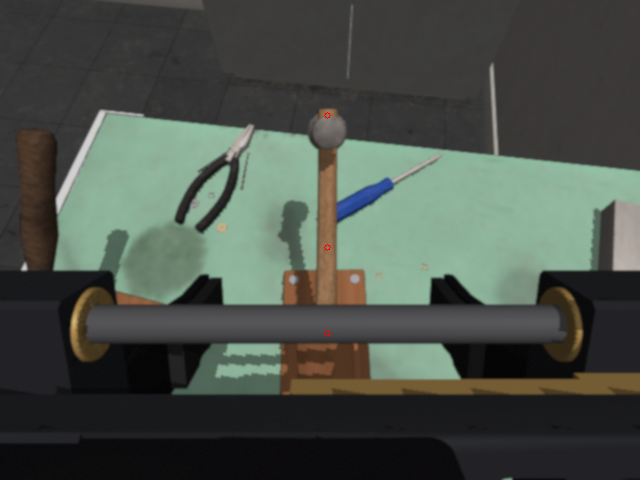

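View pics/scene2.png

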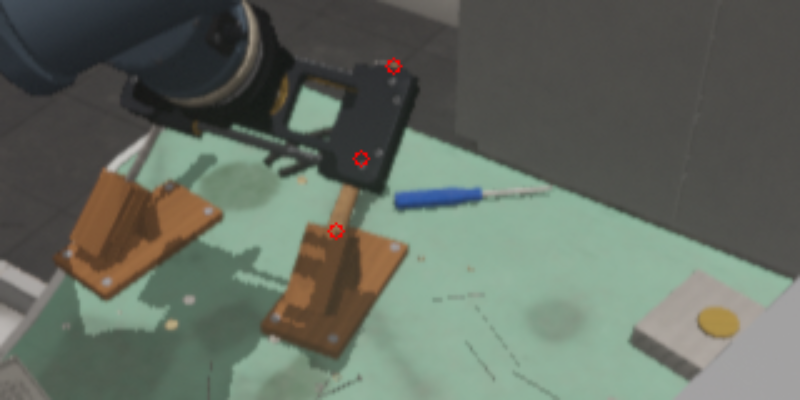

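Call:
play_rows([
  [[0.02,0,0,0,0,0.2,0.087],[0.04,0,0,0,0,0.2,0.087],[0.06,0,0,0,0,0.2,0.087],[0.08,0,0,0,0,0.2,0.087],[0.095,0,0,0,0,0.2,0.087],[0.109,0,0,0,0,0.2,0.087],[0.109,0,0,0,0,0.2,0.087],[0.109,0,0,0,0,0.2,0.087]],
])

```text
time_s: 9.2
position: [0.568, -0.0571, 0.0929]
tcp_rot: [[0.64, 0.756, 0.135], [0.085, 0.105, -0.991], [-0.763, 0.646, 0.002]]
force: [0.2, -0.6, 0.8]
opening: 0.999
```

Run:
```python
from h import *
s=read_state();print(s["joint_positions"].round(2),s["position"],s["force"])
for n in ["scene","wrist"]:
    c=capture(n); im=c["pixels"][:,:,::-1].copy()
    if n!="wrist": im=cv2.resize(im[150:310,170:490],(800,400))
    cv2.imwrite(f"pics/{n}3.png",im)
```

```text
[-29.5   38.55 125.4  126.09  28.82 -69.97] [ 0.56799051 -0.05707133  0.09289447] [ 0.15281672 -0.57782397  0.79895589]
```

View pics/scene3.png

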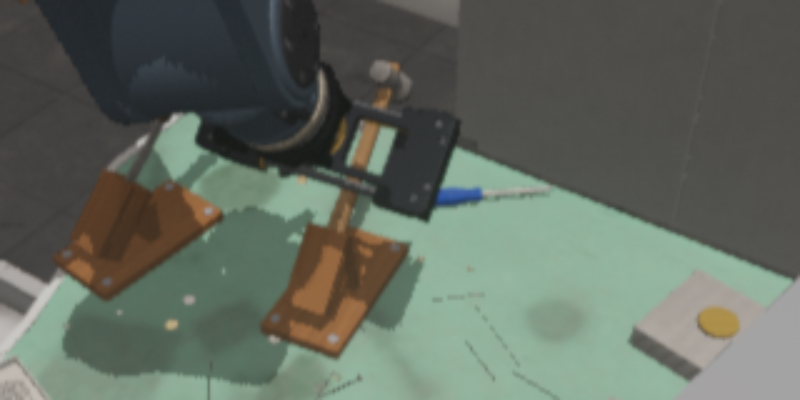

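View pics/wrist3.png

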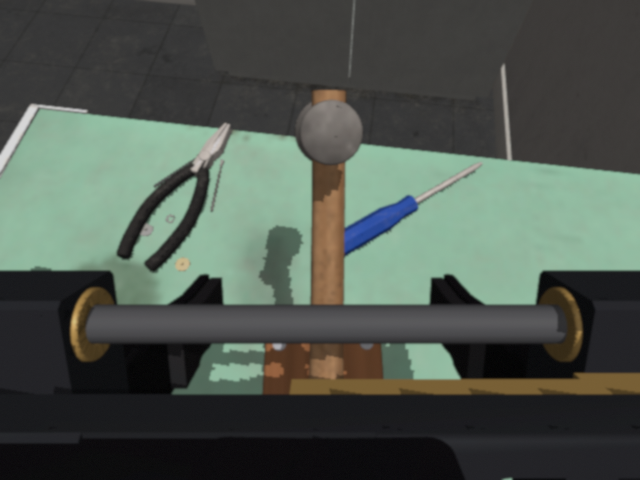

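Call:
play_rows([
  [[0,0,0,0,0,0,0.04],[0,0,0,0,0,0,0.0],[0,0,0,0,0,0,0.0],[0,0,0,0,0,0,0.0],[0,0,0,0,0,0,0.0],[0,0,0,0,0,0,0.0],[0,0,0,0,0,0,0.0],[0,0,0,0,0,0,0.0],[0,0,0,0,0,0,0.0],[0,0,0,0,0,0,0.0]],
])

```text
time_s: 10.3
position: [0.568, -0.0573, 0.0925]
tcp_rot: [[0.64, 0.756, 0.134], [0.085, 0.104, -0.991], [-0.764, 0.646, 0.002]]
force: [1.1, 0.3, 0.1]
opening: 0.17
```

Call:
play_rows([
  [[-0.0005,0.005,0,0,0,0,0.0],[-0.0013,0.015,0,0,0,0,0.0],[-0.0022,0.025,0,0,0,0,0.0],[-0.0031,0.035,0,0,0,0,0.0],[-0.0039,0.045,0,0,0,0,0.0],[-0.0048,0.055,0,0,0,0,0.0],[-0.0057,0.065,0,0,0,0,0.0],[-0.0065,0.075,0,0,0,0,0.0],[-0.0075,0.085,0,0,0,0,0.0],[-0.0085,0.095,0,0,0,0,0.0],[-0.0095,0.105,0,0,0,0,0.0],[-0.0105,0.115,0,0,0,0,0.0]],
])

```text
time_s: 11.5
position: [0.6477, -0.0458, 0.1743]
tcp_rot: [[0.639, 0.758, 0.135], [0.086, 0.104, -0.991], [-0.765, 0.644, 0.002]]
force: [0.8, 0.7, -2.3]
opening: 0.164
```

Run:
```python
from h import *
s=read_state();print(s["joint_positions"].round(2),s["position"],s["force"],s["opening"])
for n in ["scene","wrist"]:
    c=capture(n); im=c["pixels"][:,:,::-1].copy()
    if n!="wrist": im=cv2.resize(im[130:310,170:490],(800,450))
    cv2.imwrite(f"pics/{n}4.png",im)
```

```text
[-23.05  29.59 111.94  82.73  19.35 -16.84] [ 0.64772856 -0.04584392  0.17429818] [ 0.81468881  0.65021178 -2.25610478] 0.16374781460098792
```

View pics/scene4.png

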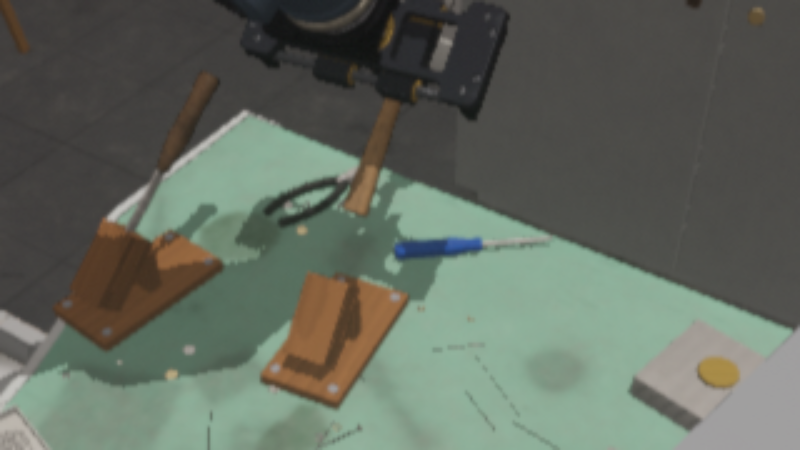

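View pics/wrist4.png

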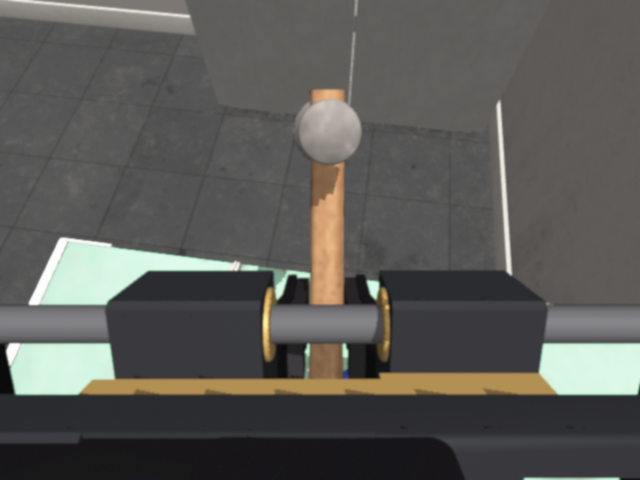

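Run:
```python
from h import *
s=read_state();q=s["joint_positions"]
R1=toolR(0,90)@FL;p1=np.array([.58,-.06,.30]); R2=toolR(-15,90)@FL
f=R2[:,1]; G=np.array([.623,-.345,.135])-.065*f; p3=G+.019*R2[:,0]; p2=p3+[0,0,.12]
print(rel(R1,p1),ik(R1,p1,q)); print(p2,rel(R2,p2,R1,p1),ik(R2,p2,[-37,40,84,0,57,70]),ik(R2,p3,[-37,40,84,0,57,70]))
```

```text
([-0.1404, 0.0269, 0.0048], [7.53, -2.54, -40.25]) (array([-16.9,  22.4,  82.7,  -0. ,  74.9,  73.1]), np.float64(0.0))
[ 0.56021482 -0.32817676  0.236     ] ([0.064, -0.0198, 0.2682], [15.0, -0.0, 0.0]) (array([-40.2,  31.4,  77.5,   0. ,  71.1,  64.8]), np.float64(0.0)) (array([-40.2,  39.3,  83.5,  -0. ,  57.2,  64.8]), np.float64(0.0))
```

Call:
play_rows([
  [[-0.014,0.0027,0.0005,0.7,-0.25,-4,0.0],[-0.028,0.0054,0.001,1.5,-0.5,-8,0.0],[-0.042,0.008,0.0014,2.25,-0.76,-12,0.0],[-0.056,0.0108,0.0019,3.0,-1.0,-16.1,0.0],[-0.07,0.0135,0.0024,3.75,-1.27,-20.1,0.0],[-0.084,0.016,0.003,4.5,-1.5,-24.1,0.0],[-0.098,0.019,0.0034,5.3,-1.8,-28.2,0.0],[-0.112,0.0215,0.004,6.0,-2.0,-32.2,0.0],[-0.126,0.024,0.0044,6.8,-2.3,-36.2,0.0],[-0.1404,0.0269,0.0048,7.53,-2.54,-40.25,0.0],[-0.1404,0.0269,0.0048,7.53,-2.54,-40.25,0.0],[-0.1404,0.0269,0.0048,7.53,-2.54,-40.25,0.0]],
])

```text
time_s: 12.8
position: [0.5788, -0.0596, 0.2981]
tcp_rot: [[-0.002, 1.0, -0.0], [0.003, -0.0, -1.0], [-1.0, -0.002, -0.003]]
force: [-0.3, 0.0, -2.0]
opening: 0.162
```

Run:
```python
from h import *
s=read_state();q=s["joint_positions"];print(q.round(1),s["position"],s["opening"],s["force"])
R2=toolR(-15,90)@FL
f=R2[:,1]; G=np.array([.623,-.345,.135])-.065*f; p3=G+.019*R2[:,0]; p2=p3+[0,0,.12]
print(rel(R2,p2))
for n in ["scene","top"]:
    c=capture(n); im=c["pixels"][:,:,::-1].copy()
    cv2.imwrite(f"pics/{n}5.png",im)
```

```text
[-16.9  22.5  82.9   0.1  74.8  73. ] [ 0.57878473 -0.05960984  0.29807507] 0.1624184410474361 [-0.29387024  0.01938336 -2.04289253]
([0.0613, -0.0184, 0.2687], [15.0, -0.15, 0.16])
```

View pics/scene5.png

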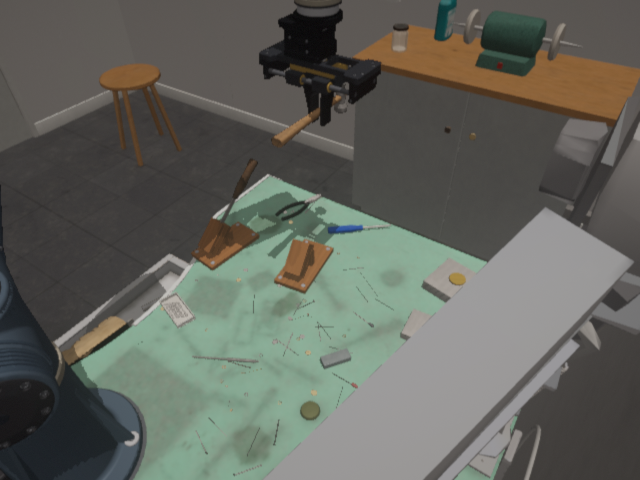

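View pics/top5.png

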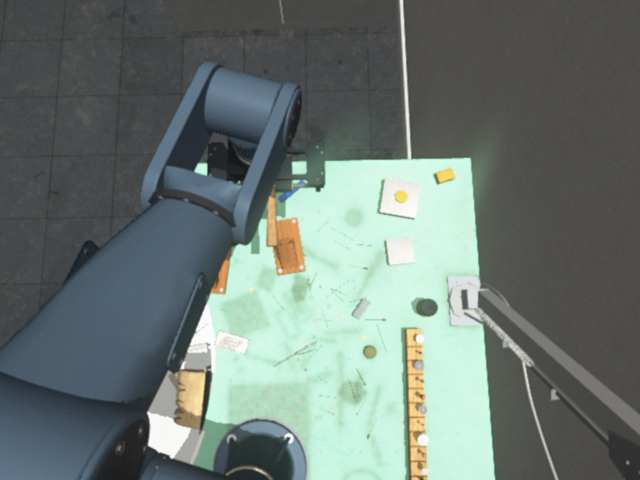

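Run:
```python
from h import *
S=capture("scene");T=capture("top")
o,d=ray(S,(590,235)); 
for t in np.arange(.1,1.2,.1): print((o+t*d).round(3),proj(T,o+t*d)[0].round(0))
o,d=ray(S,(550,212)); print('edge')
for t in np.arange(.1,1.2,.1): print((o+t*d).round(3),proj(T,o+t*d)[0].round(0))
im=S["pixels"][200:480,260:640,::-1]; cv2.imwrite("pics/lamp.png",cv2.resize(im,(760,560)))
```

```text
[ 0.042 -0.49   0.639] [710. 638.]
[ 0.123 -0.494  0.581] [655. 513.]
[ 0.204 -0.498  0.523] [614. 420.]
[ 0.285 -0.502  0.464] [582. 349.]
[ 0.366 -0.506  0.406] [557. 292.]
[ 0.447 -0.51   0.347] [537. 246.]
[ 0.528 -0.514  0.289] [520. 207.]
[ 0.609 -0.517  0.23 ] [506. 175.]
[ 0.69  -0.521  0.172] [493. 147.]
[ 0.771 -0.525  0.113] [483. 123.]
[ 0.852 -0.529  0.055] [474. 102.]
edge
[ 0.042 -0.483  0.641] [702. 638.]
[ 0.124 -0.479  0.584] [642. 512.]
[ 0.206 -0.475  0.527] [596. 419.]
[ 0.288 -0.471  0.469] [561. 347.]
[ 0.37  -0.467  0.412] [534. 289.]
[ 0.452 -0.463  0.355] [511. 242.]
[ 0.534 -0.459  0.298] [492. 203.]
[ 0.616 -0.455  0.241] [476. 170.]
[ 0.698 -0.451  0.184] [462. 142.]
[ 0.78  -0.447  0.127] [450. 117.]
[ 0.862 -0.444  0.07 ] [440.  96.]
```

View pics/lamp.png

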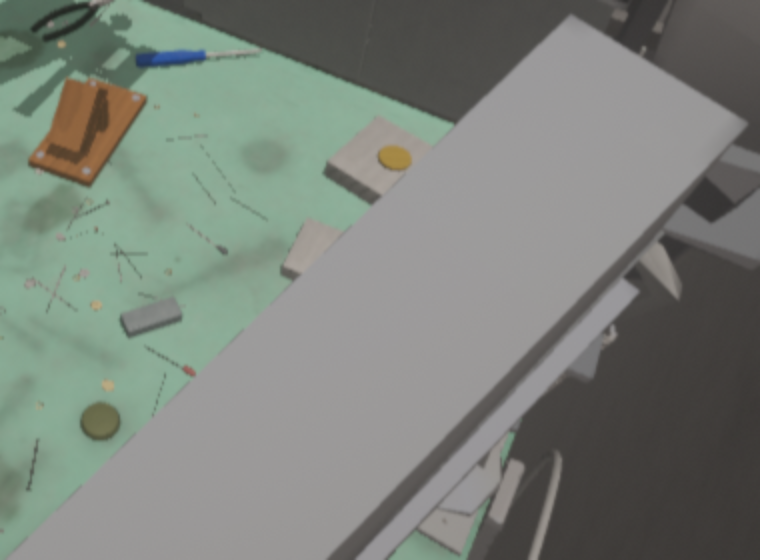

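Call:
play_rows([
  [[0.005,-0.0015,0.022,1.2,0,0,0.0],[0.01,-0.003,0.045,2.5,0,0,0.0],[0.016,-0.0046,0.07,3.9,0,0,0.0],[0.022,-0.0065,0.096,5.3,0,0,0.0],[0.028,-0.0083,0.122,6.8,0,0,0.0],[0.034,-0.01,0.148,8.2,0,0.1,0.0],[0.04,-0.0118,0.174,9.6,-0.1,0.1,0.0],[0.046,-0.0136,0.2,11.1,-0.1,0.1,0.0],[0.052,-0.0155,0.226,12.5,-0.1,0.1,0.0],[0.057,-0.017,0.25,14,-0.15,0.16,0.0],[0.0613,-0.0184,0.2687,15,-0.15,0.16,0.0],[0.0613,-0.0184,0.2687,15,-0.15,0.16,0.0]],
])

```text
time_s: 14.2
position: [0.5598, -0.3311, 0.2366]
tcp_rot: [[-0.0, 0.965, -0.263], [-0.002, -0.263, -0.965], [-1.0, 0.0, 0.002]]
force: [-0.3, 0.3, -1.8]
opening: 0.166
```

Run:
```python
from h import *
s=read_state();q=s["joint_positions"];print(q.round(1),s["position"],s["tcp_rot"].round(3),s["opening"],s["force"])
R=s["tcp_rot"];G=s["position"]-.019*R[:,0]; H=G+.065*R[:,1]; F=H+.029*R[:,0]; B=H-.029*R[:,0]; tip=G+.078*R[:,1]; butt=G-.122*R[:,1]
for n in ["scene","top","wrist"]:
    c=capture(n); im=c["pixels"][:,:,::-1].copy()
    k=3; im=cv2.resize(im,None,fx=k,fy=k,interpolation=cv2.INTER_CUBIC)
    for P,col in((F,(0,0,255)),(B,(255,0,0)),(tip,(0,255,0)),(butt,(255,0,255)),(np.array([.623,-.345,.027]),(0,255,255))):
        z=(proj(c,P)[0]+.5)*k-.5; cv2.circle(im,tuple(int(round(v)) for v in z),4,col,1); print(n,(z/k).round(1))
    z=proj(c,F)[0]*k; x0=int(np.clip(z[0]-400,0,640*k-800));y0=int(np.clip(z[1]-300,0,480*k-600)); print(n,x0,y0)
    cv2.imwrite(f"pics/{n}6.png",im[y0:y0+600,x0:x0+800])
```

```text
[-40.4  31.4  77.4  -0.1  71.2  64.9] [ 0.55978087 -0.33111823  0.23659204] [[-0.     0.965 -0.263]
 [-0.002 -0.263 -0.965]
 [-1.     0.     0.002]] 0.16646069266978852 [-0.30274026  0.30886916 -1.76844821]
scene [481.2 194.9]
scene [489.1 164.9]
scene [489.8 177.2]
scene [406.4 231.5]
scene [457.5 277.5]
scene 1042 283
top [420.2 170.9]
top [426.7 161. ]
top [424.7 160. ]
top [402.5 258.4]
top [401.6 197.1]
top 859 211
wrist [336.8 139.5]
wrist [341.7 141.5]
wrist [339.1 100. ]
wrist [335.  566.6]
wrist [327.4 137.9]
wrist 609 117
```

View pics/scene6.png

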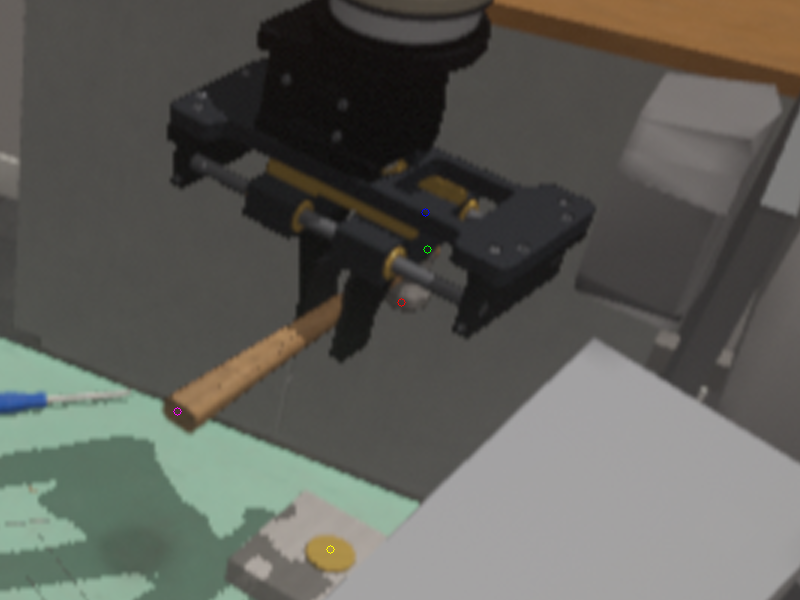

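View pics/top6.png

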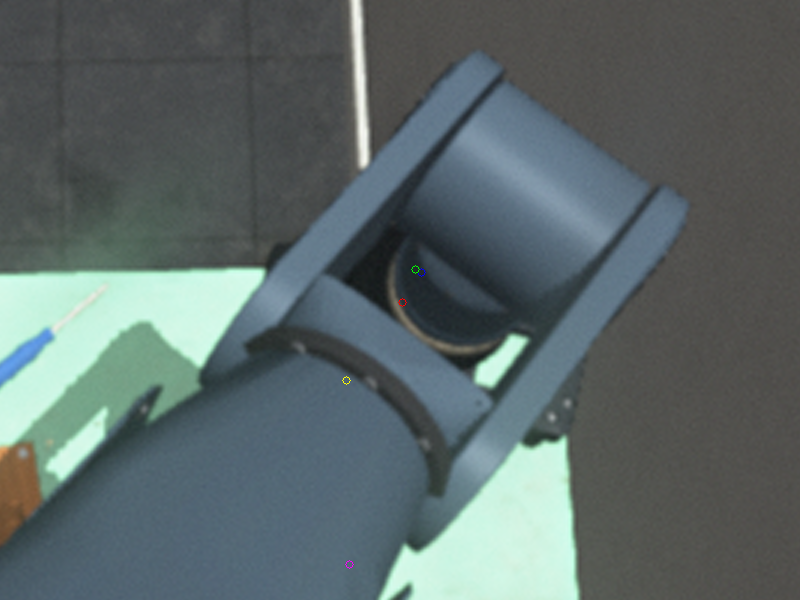

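View pics/wrist6.png

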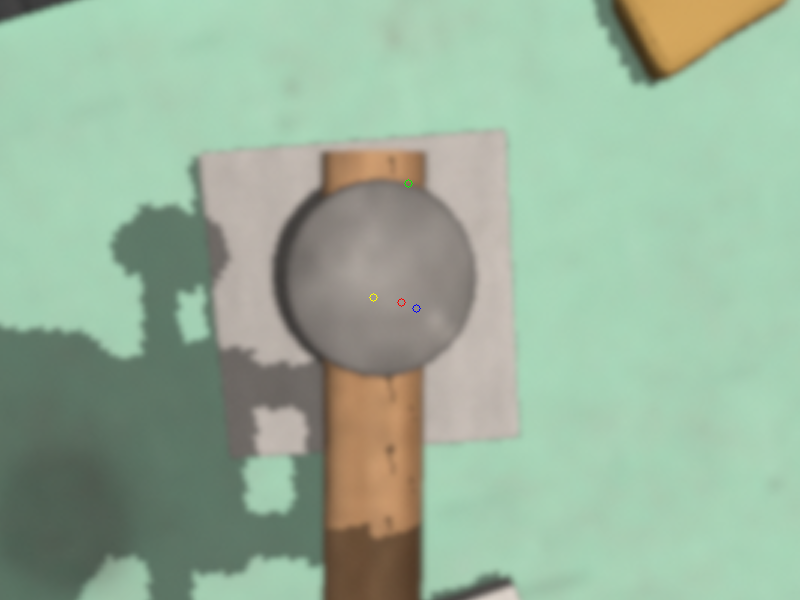

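Call:
play_rows([
  [[0,0,0,0,0,0,0.0],[0,0,0,0,0,0,0.0]],
])

```text
time_s: 14.55
position: [0.561, -0.3277, 0.2382]
tcp_rot: [[0.001, 0.966, -0.258], [-0.002, -0.258, -0.966], [-1.0, 0.002, 0.002]]
force: [0.2, -0.0, -1.8]
opening: 0.163
```

Run:
```python
from h import *
c=capture("wrist"); s=read_state();print(s["position"],s["tcp_rot"].round(3),s["qvel"].round(2))
R=s["tcp_rot"];G=s["position"]-.019*R[:,0]; H=G+.065*R[:,1]; F=H+.029*R[:,0]; B=H-.029*R[:,0]; tip=G+.078*R[:,1]; butt=G-.122*R[:,1]
k=3; im=cv2.resize(c["pixels"][:,:,::-1],None,fx=k,fy=k,interpolation=cv2.INTER_CUBIC)
for P,col in((F,(0,0,255)),(B,(255,0,0)),(tip,(0,255,0)),(G,(255,0,255)),(np.array([.623,-.345,.027]),(0,255,255))):
    z=(proj(c,P)[0]+.5)*k-.5; cv2.circle(im,tuple(int(round(v)) for v in z),4,col,1); print((z/k).round(1))
# block corners & tip in px -> world
f=lambda p:((p[0]+609+.5)/k-.5,(p[1]+117+.5)/k-.5)
o,d=ray(c,(320,240)); print("cam in tool", R.T@(o-s["position"]), R.T@d)
cv2.imwrite("pics/wrist7.png",im[117:717,609:1409])
c2=capture("scene")
```

```text
[ 0.56095637 -0.32782271  0.23824472] [[ 0.001  0.966 -0.259]
 [-0.002 -0.259 -0.966]
 [-1.     0.002  0.002]] [-0.33  0.16 -0.18 -0.22 -0.06 -0.01]
[329.8 140. ]
[331.6 142.3]
[330.6 100.4]
[330.3 318.5]
[328.2 138.8]
cam in tool [-0.16197879  0.06677745 -0.00143689] [ 0.96896479 -0.24676129 -0.01470074]
```

View pics/wrist7.png

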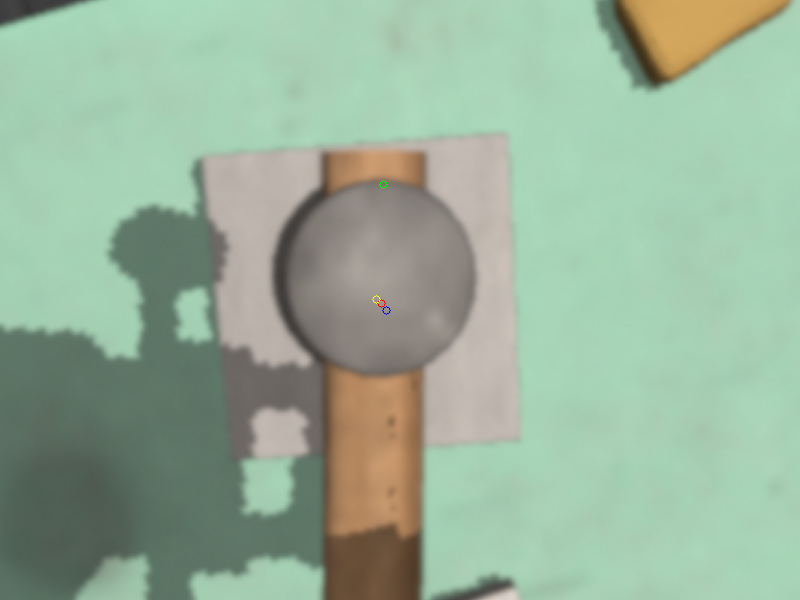

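Run:
```python
from h import *
c=capture("wrist"); s=read_state(); k=3
f=lambda p:((p[0]+609+.5)/k-.5,(p[1]+117+.5)/k-.5)
P=[onz(c,f(p),.023) for p in((205,157),(508,134),(520,438),(232,458))];print(np.round(P,4),np.mean(P,0))
print([np.linalg.norm(P[i]-P[i-1]).round(4) for i in range(4)])
T=capture("top");S=capture("scene")
g=lambda p:(170+(p[0]+.5)/2.5-.5,150+(p[1]+.5)/2.5-.5)
Q=[onz(T,g(p),.023) for p in((538,70),(627,82),(613,171),(525,157))];print(np.mean(Q,0),[np.linalg.norm(Q[i]-Q[i-1]).round(4) for i in range(4)])
```

```text
[[ 0.6743 -0.3081  0.023 ]
 [ 0.6577 -0.3941  0.023 ]
 [ 0.5718 -0.3773  0.023 ]
 [ 0.5888 -0.2908  0.023 ]] [ 0.62315237 -0.34257427  0.023     ]
[np.float64(0.0872), np.float64(0.0876), np.float64(0.0874), np.float64(0.0882)]
[ 0.62214174 -0.34255065  0.023     ] [np.float64(0.0894), np.float64(0.0882), np.float64(0.0913), np.float64(0.0863)]
```

Run:
```python
from h import *
s=read_state();print(s["position"])
R2=toolR(-15,90)@FL
G=np.array([.6245,-.344,.136])-.0675*R2[:,1]; print(rel(R2,G+.019*R2[:,0]))
```

```text
[ 0.56079776 -0.32845128  0.23802943]
([0.121, -0.0021, -0.0017], [-0.03, 0.09, -0.09])
```

Call:
play_rows([
  [[0.01,0,0,0,0,0,0.0],[0.022,-0.0005,0,0,0,0,0.0],[0.036,-0.001,-0.001,0,0,0,0.0],[0.05,-0.001,-0.001,0,0,0,0.0],[0.064,-0.0015,-0.001,0,0,0,0.0],[0.078,-0.002,-0.0015,0,0,0,0.0],[0.09,-0.002,-0.0015,0,0,0,0.0],[0.1,-0.002,-0.0015,0,0,0,0.0],[0.11,-0.002,-0.0015,0,0,0,0.0],[0.116,-0.002,-0.0015,0,0,0,0.0],[0.12,-0.002,-0.0015,0,0,0,0.0],[0.12,-0.002,-0.0015,0,0,0,0.0]],
])

```text
time_s: 16.0
position: [0.5591, -0.3269, 0.1174]
tcp_rot: [[0.001, 0.966, -0.26], [-0.002, -0.26, -0.966], [-1.0, 0.001, 0.001]]
force: [0.5, -0.0, -1.7]
opening: 0.163
```

Call:
play_rows([
  [[0,0,0,0,0,0,0.0],[0,0,0,0,0,0,0.0],[0,0,0,0,0,0,0.0],[0,0,0,0,0,0,0.0],[0,0,0,0,0,0,0.0],[0,0,0,0,0,0,0.0]],
])

```text
time_s: 16.6
position: [0.5592, -0.327, 0.1179]
tcp_rot: [[0.001, 0.966, -0.26], [-0.002, -0.26, -0.966], [-1.0, 0.001, 0.002]]
force: [0.2, -0.2, -3.3]
opening: 0.167
```

Run:
```python
from h import *
s=read_state();print(s["position"],s["qvel"].round(2),s["tcp_rot"].round(3),s["force"],s["opening"])
R=s["tcp_rot"];G=s["position"]-.019*R[:,0]; H=G+.0675*R[:,1]; F=H+.029*R[:,0]; B=H-.029*R[:,0]; tip=G+.0805*R[:,1]; butt=G-.1195*R[:,1]; print(F)
for n in ["scene","top","wrist"]:
    c=capture(n); im=c["pixels"][:,:,::-1].copy()
    k=3; im=cv2.resize(im,None,fx=k,fy=k,interpolation=cv2.INTER_CUBIC)
    for P,col in((F,(0,0,255)),(B,(255,0,0)),(tip,(0,255,0)),(butt,(255,0,255)),(np.array([.6245,-.344,.027]),(0,255,255))):
        z=(proj(c,P)[0]+.5)*k-.5; cv2.circle(im,tuple(int(round(v)) for v in z),4,col,1)
    z=proj(c,F)[0]*k; x0=int(np.clip(z[0]-400,0,640*k-800));y0=int(np.clip(z[1]-300,0,480*k-600)); print(n,x0,y0)
    cv2.imwrite(f"pics/{n}8.png",im[y0:y0+600,x0:x0+800])
```

```text
[ 0.55923129 -0.32703745  0.11793873] [-0.01  0.07  0.07  0.01 -0.06 -0.  ] [[ 0.001  0.966 -0.26 ]
 [-0.002 -0.26  -0.966]
 [-1.     0.001  0.002]] [ 0.17939343 -0.18380283 -3.25311099] 0.1669482062596666
[ 0.62442236 -0.34459819  0.10803951]
scene 995 437
top 821 260
wrist 587 100
```

View pics/scene8.png

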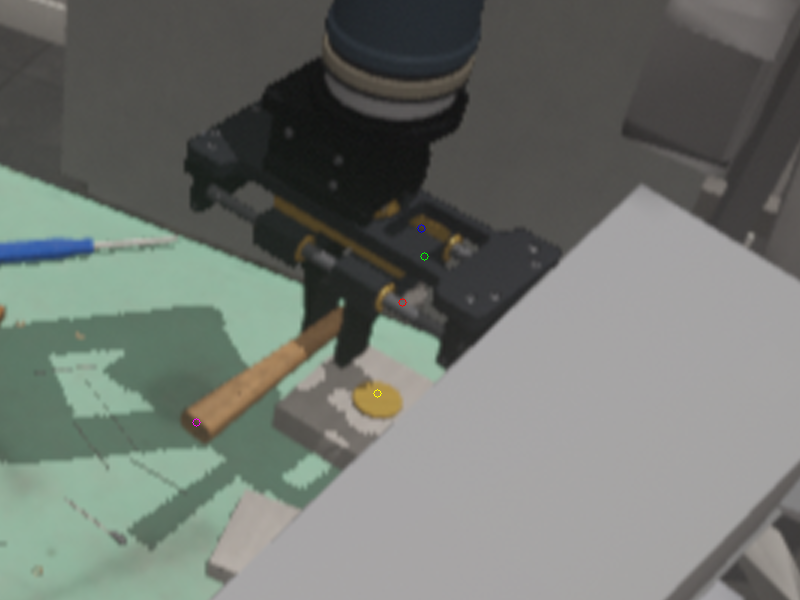

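View pics/wrist8.png

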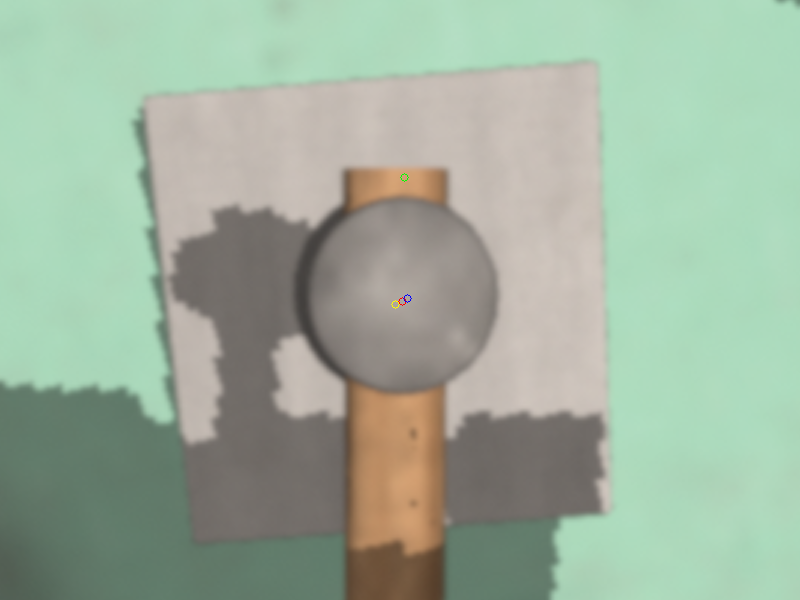

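View pics/top8.png

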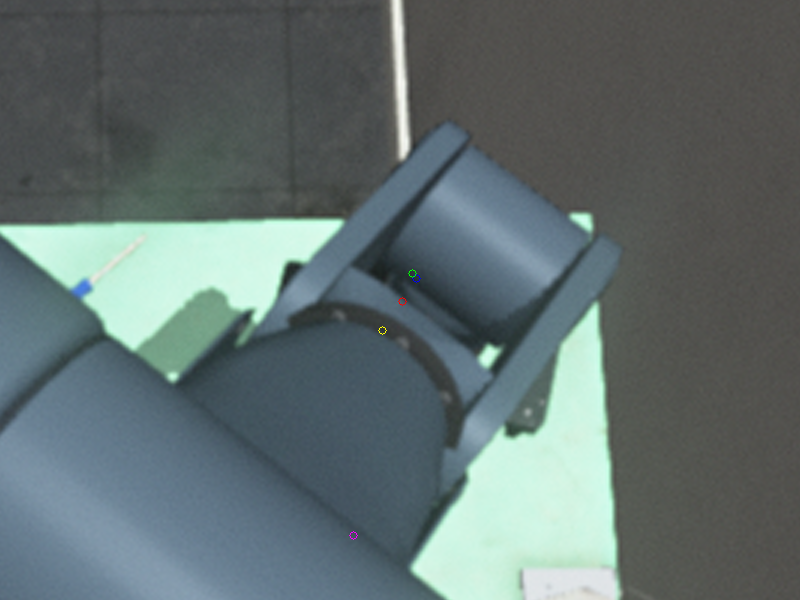

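Run:
```python
from h import *
print(hand_in())
```

```text
the job is handed in; nothing more can be done
None
```

I drew the hammer out of its slanted rest, turned it so the handle is level, and handed in the job with it still gripped over the disc. I got no verdict back.

Last checks before handing in, at 16.6 s on the robot's clock:

- **Position:** the computed face centre was about (0.624, -0.345, 0.108) m, roughly 1 mm sideways from my disc estimate and about 81 mm above its top.
- **Attitude:** the tool pointed straight down to within about 0.2°. In the scene camera the handle butt showed where a level handle should put it.
- **Grip:** the fingers stayed open at 14.5 mm on the handle. The arm was at rest, and the measured force of about 3 N is close to the hammer's weight.
- **Surroundings:** the disc matched its original position in the scene view. I did not re-check the file, jar or abrasive block in the final pictures. They were in place in pictures before the last move, and I recorded no unexpected forces.

Some checks disagreed or fell short:

- **Disc position:** the top and scene cameras put the disc about 6 mm apart. I used a value near the top camera's, because its block centre agreed with the wrist camera's to about 1 mm.
- **Grip point:** the wrist camera showed the head 3–4 mm further out than I first assumed, so I moved the face offset by 2.5 mm.
- **Hidden from view:** the head covered the disc in the wrist view and the arm covered it in the top view. The centring is therefore computed rather than seen directly.

One approach had to be redone. The first run at the hammer brought the last joint to its limit (about -163.5°), so I backed off, turned the gripper half a turn and came in again.

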